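# Drive the wing screw that fixes the bookend to its plinth

### The arm

A 6-joint arm with a two-finger parallel gripper is mounted at the origin on the work surface. World frame = base frame: x ahead of the robot, y to its left, z up, the work surface at z = 0. Lengths are in m, angles in rad, forces in N, time in s.
With the tool pointing down it reaches from about 0.25 to 0.775 m from the base axis. Payload 4 kg.
Tool frame: the origin (TCP) lies where the fingers leave the gripper's body, on its centre line; the fingertips stand 97 mm ahead of it and the grasp point (between the pads) lies 78 mm ahead of it; z points along the fingers, y is the direction in which the jaws open and shut (so a half turn about z gives the same grasp; the last joint's range is limited). The gripper opens to 94 mm and grips with 3 to 60 N. Pads are 16 mm wide; open, the fingers measure 119 mm over their backs; the gripper's body (75 mm by 177 mm) begins 78 mm behind the grasp point.
Start: joints at [1.128, 0.087, 1.371, -0, 1.684, -0.103], TCP at [0.183, 0.519, 0.303] pointing down, gripper open.
Joint ranges: [-3.1, 3.1], [-0.76, 2.03], [0.27, 2.55], [-1.08, 4.22], [0.17, 2.65], [-2.57, 2.57]. Speed limits (rad/s): [2.79, 2.79, 3.14, 3.14, 3.14, 3.14].

### API

Orientations are given as a unit quaternion [w, x, y, z].
In Python, from rig import robot, optics gives the robot as it stands.
- The arm moves only by the tool apply_moves, never from a script. Its argument "increments" is one flat list of numbers, 7 for each row, row after row: the shift along the tool's x, y, z as a fraction of full scale, then the turn, a rotation vector about the tool's x, y, z as a fraction of full scale, then the opening in per cent of the stroke, from 0 (shut) to 100 (fully open). In form: [tx, ty, tz, wx, wy, wz, jaw, tx, ty, tz, wx, wy, wz, jaw, ...]. A call has 1 to 20 rows; each row shifts and turns the commanded pose from where the row before left it, along the tool's axes as they then stand; what a row does not reach is not made up. Full scale, the value 1, is 100 mm for a shift and 180 degrees for a turn. A row lasts 1/8 s, in which the tool goes at most 62.5 mm and 10.7 degrees, less where a joint would pass 70% of its speed; a pose out of reach is approached as far as the arm can. A call with a number of a shift or a turn outside -1 to 1 is refused whole. A call with a gripper value outside its range is refused whole. The fingers move at their own pace and stop on an object; the grip force is fixed at half the most. Time passes only in rows, so rows that do not move let the fingers close. It gives the time, the measured TCP pose, the force and the opening at its end, in the units of the state.
- robot.get_state(): the state, without advancing time (a new reading comes with each control period).
- optics.get_image(name): name is "scene" or "top"; returns the picture (420x560x3 uint8, blue, green, red); there is no depth.
- optics.camera_params(name): a dict with "K" (3x3 intrinsics, pixels), "R" (3x3) and "t" (3): a world point X has camera coordinates R X + t. Camera axes: x right, y down, z forward; pixel columns grow to the right and rows downward; lengths in m; the calibration is good to about 2 mm. A picture is of the moment at which its call begins. camera_params takes no time and is no camera call.
- robot.sign_off(): hands the job in, once; it reports no verdict.
The state is a dict: "t": time; "joints": joint angles; "qd": joint speeds; "tau": joint torques, N m; "ee_pos": TCP position; "ee_rot": TCP orientation; "force": force on the tool from outside, world axes, zero at the start; "ft_torque": the same for the moment, N m; "finger_gap": opening from 0.0 (shut) to 1.0 (fully open).
Only numpy, scipy, OpenCV 4.12 (cv2) and the standard library are available. Lean on these libraries where they do the work, as an engineer would, in place of code of your own. Each camera call takes 0.05 s, during which the arm holds its last target. There are 200 camera calls.

### The job

Fix the aluminium bookend to its wooden plinth: take the wing screw out of the rotating caddy, stand it in the hole in the bookend's foot and drive it in clockwise, pressing firmly straight down while you turn so that its thread cuts into the wood, until its collar is down on the metal; then let go of it. It only bites while pressed with more than about 12 N, and the wood strips above 40 N, so watch the pressing force; leave the other things on the table where they are.

Things in the scene. Friction and masses are not known exactly. Their poses are not given: they have to be found in the camera images.
- screw: Self-tapping wing screw, 90 g, at first upright in the caddy's holder block, collar on the block's top. Origin on its axis at the collar's underside, z up. Steel shank 12 mm thick, 30 mm long below; collar 24 mm wide, 3 mm high; neck 12 mm wide to z = 8; black wing from z = 8 to 41 mm. Let go at any point, it stays up in the hole (leaning 5 degrees at most) and can be gripped anew.
- wing (a point): where to pinch the screw's flat wing, on the axis 27 mm above the collar's underside: the wing is 34 mm wide along its x and 12 mm thick along its y (pinch the 12 mm); axes as the screw
- tip (a point): the screw's toothed tip, 30 mm below the collar's underside; the last 7 mm taper to 11 mm. Stood in the bookend's hole it meets the wood with the collar 3.2 mm above the metal. Turned clockwise (from above) it then sinks 4.5 mm a turn, anticlockwise it backs out, but only while pressed with over 9 to 14 N (varies); pressed less it spins idly; pressing alone does nothing.
- hole (a point): centre of the hole's mouth at the foot's top surface, 45 mm above the table; hole 14 mm wide, straight down; axes as the plinth. Driving the screw here takes about 0.7 turn plus some lost to slip; 16 to 25 N is a good press, over 40 N, side load counted in, strips the wood; once the collar is on the metal the screw turns without sinking more.
- plinth: Rubberwood plinth fixed to the table, 110 (x) by 165 (y) by 42 mm high; on it the L-shaped aluminium bookend: foot 90 by 150 by 3 mm, its top 45 mm above the table, and an upright plate 90 mm wide, 3 mm thick, rising 115 mm above the foot at y = +73.5 mm, parallel to x. Origin on the table under the hole, at the plinth's middle.
- caddy: Rotating plastic caddy: grey base fixed, 144 mm across, origin at its centre on the table. White tray 156 mm across, stiff to turn, top 20 mm up; on it 45 mm from the centre on the -x side the holder block, 40 by 40 mm, top 60 mm above the table, with a hole 14 mm wide where the screw stands; on the +x side two bins with pens up to 123 mm high.
- tin: closed steel compass tin lying flat, 152 by 52 by 18 mm; leave alone. Origin at its underside's centre
- eraser: white eraser block 42 by 22 by 13 mm; leave alone. Origin at its underside's centre
- jar: green glass jar, 62 mm across, 85 mm high; leave alone. Origin at its underside's centre
- tape: roll of clear tape lying flat, 60 mm across, 18 mm high; leave alone. Origin at its underside's centre
- stapler: stapler, 130 by 36 by 45 mm; leave alone. Origin at its underside's centre
- mug: white mug, 80 mm across, 90 mm high, handle to its +y; leave alone. Origin at its underside's centre
- notebook: closed notebook 150 by 210 by 14 mm; leave alone. Origin at its underside's centre
There are look-alikes about, which are no part of the job. Leave any orange, purple or white look-alike of the screw alone.

How it is judged:
On the way:
1. the screw stands in the bookend's hole with its tip on the wood, its collar still above the metal (z of screw in the frame of hole between 0.002 and 0.006 m and horizontal distance between tip and hole below 0.004 m), for 0.1 s.
At the end, for the whole second after the job is handed in: The screw is in the bookend's hole (tip within 4 mm of the hole's axis, upright within 0.1 rad), driven in so that its collar's underside is less than 1.8 mm above the metal, at rest and let go (z of screw in the frame of hole below 0.0018 m and horizontal distance between tip and hole below 0.004 m and angle between screw's own z axis and vertical below 0.1 rad and linear speed of screw below 0.02 m/s and contact force between the fingers and screw below 0.1 N); the robot touches nothing.
It fails at once if the screw pressed against the plinth or bookend with more than 42 N in all, side load counted in (the wood strips) (contact force between screw and plinth above 42 N).
It fails at once if one of the other things on the table moved by more than 20 mm (distance of any of tin, eraser, jar, tape, stapler, mug, notebook from where it was at the start of the episode above 0.02 m).
It also fails if it takes over 72 s, if anything falls off the work surface, if the arm or the gripper's body presses on something with over 40 N, if the wrist force passes 120 N, or if a joint passes its speed limit or range.

## Working session

There is one attempt and no reset: what is moved stays moved. The work goes in short steps, Python scripts to look and compute and a tool call to move; the robot and the scene stay as the last step left them, time stands still between calls to the robot, and variables do not carry over. Pictures are saved under pics/ and viewed, about 8 in all and at most 12, crops included, and the job is handed in when it is done.

Besides the shell and the picture viewer there is one more tool, called in YAML: its name, and indented under it one key for each argument. apply_moves: Moves the arm, as the interface text tells. Its arguments: {"type":"object","properties":{"increments":{"type":"array"}},"required":["increments"]}

```bash
mkdir -p pics; ls
python3 - <<'E'
from rig import robot, optics
import cv2,numpy as np
for n in("scene","top"):
    im=optics.get_image(n); cv2.imwrite(f"pics/{n}0.png",im)
    p=optics.camera_params(n); print(n,np.round(p["K"],1).tolist(),np.round(p["R"],3).tolist(),np.round(p["t"],3).tolist())
print(robot.get_state())
E
```

```text
pics
scene [[452.4, 0.0, 281.2], [0.0, 452.4, 206.0], [0.0, 0.0, 1.0]] [[0.864, 0.503, 0.024], [0.314, -0.499, -0.808], [-0.394, 0.706, -0.589]] [-0.495, -0.109, 1.435]
top [[385.5, 0.0, 274.4], [0.0, 385.5, 213.2], [0.0, 0.0, 1.0]] [[0.017, -1.0, 0.003], [-0.984, -0.017, -0.178], [0.178, 0.0, -0.984]] [0.003, 0.567, 1.071]
{'t': 0.1, 'joints': array([ 1.12790255e+00,  8.79045040e-02,  1.37210048e+00, -1.86061788e-05,
        1.68360183e+00, -1.03100258e-01]), 'qd': array([-0.00101139, -0.00139586, -0.00273775,  0.0012757 ,  0.00142978,
        0.00104199]), 'tau': array([ 2.34489155e-03, -3.41252196e+01, -3.03301299e+01,  7.19865644e-02,
        3.04400618e-02, -1.06380826e-04]), 'ee_pos': array([0.18318992, 0.51827601, 0.30160957]), 'ee_rot': array([-2.62625235e-04,  1.69081535e-01,  9.85601552e-01, -9.72278683e-04]), 'force': array([-0.49214594, -0.6231224 , -0.49744159]), 'ft_torque': array([0.0401616 , 0.00105222, 0.02692333]), 'finger_gap': 1.0037378292706476}
```

View pics/scene0.png

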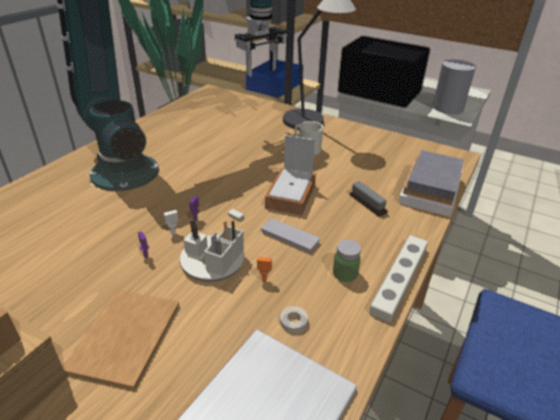

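View pics/top0.png

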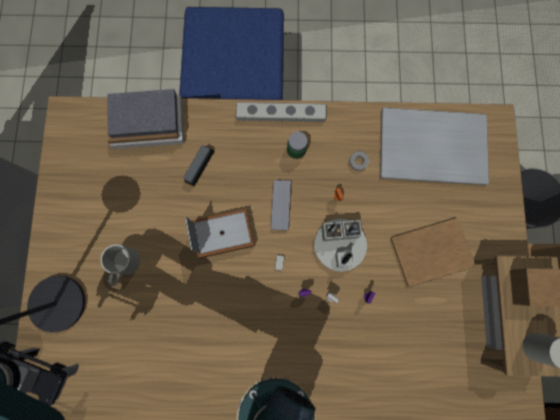

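Both views show the caddy at top (340,245), with its holder block on the near side at top (347,258) and scene (195,235). The plinth is at top (222,233) with its hole near (222,232).

Screw candidates in the top view:
- Black in the holder block (347,258). This is my choice.
- Orange (339,193).
- Purple (305,293) and (369,297).
- White (333,298).
- Black pens in the bins (334,230) and (352,230).

I'll check the choice in a close crop.

Run:
```python
import cv2,numpy as np
t=cv2.imread("pics/top0.png"); s=cv2.imread("pics/scene0.png")
f=lambda im,x,y,w,h,k:cv2.resize(im[y:y+h,x:x+w],None,fx=k,fy=k,interpolation=cv2.INTER_CUBIC)
a=f(t,305,210,70,70,5.6);b=f(s,170,205,70,70,5.6)
c=f(t,182,200,78,58,5);
c=cv2.copyMakeBorder(c,0,0,0,784-c.shape[1],cv2.BORDER_CONSTANT)
cv2.imwrite("pics/crop1.png",cv2.vconcat([cv2.hconcat([a,b]),c])[:, :784][:600])
```

```text
(no output)
```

View pics/crop1.png

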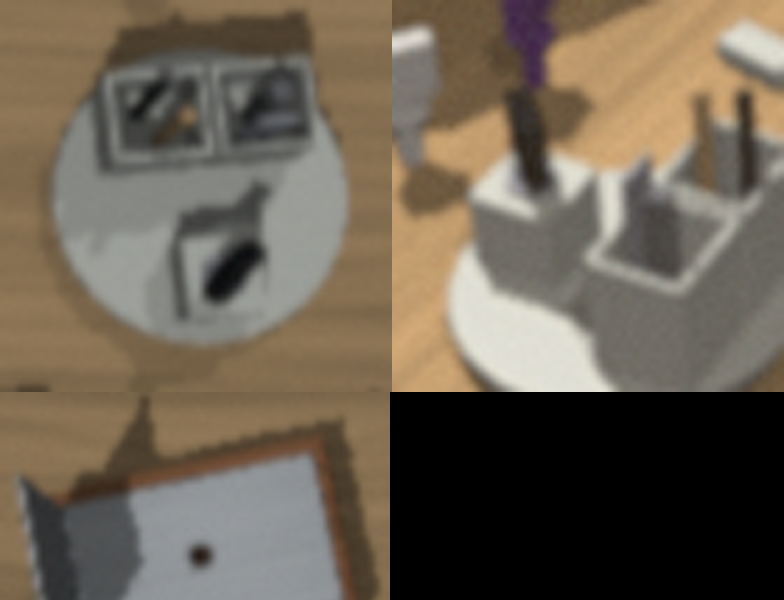

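The crop confirms the black wing standing on the holder block, at top about (347,259), with its long axis running diagonally. The hole is at top about (222,232.6). I'll measure both.

```bash
cat > h.py <<'E'
import cv2,numpy as np
from rig import robot,optics
P={n:optics.camera_params(n) for n in("scene","top")}
def ray(n,uv):
    p=P[n];R=np.array(p["R"]);c=-R.T@p["t"];d=R.T@np.linalg.inv(p["K"])@[uv[0],uv[1],1];return c,d
def onz(n,uv,z):
    c,d=ray(n,uv);return c+d*(z-c[2])/d[2]
def proj(n,X):
    p=P[n];q=np.array(p["K"])@(np.array(p["R"])@X+p["t"]);return q[:2]/q[2]
def cross(a,b):
    (c1,d1),(c2,d2)=ray("top",a),ray("scene",b);d1=d1/np.linalg.norm(d1);d2=d2/np.linalg.norm(d2)
    s=np.linalg.lstsq(np.c_[d1,-d2],c2-c1,rcond=None)[0];p,q=c1+s[0]*d1,c2+s[1]*d2
    return (p+q)/2,np.linalg.norm(p-q)
def blob(im,x,y,w,h,th):
    g=im[y:y+h,x:x+w].max(2);m=(g<th).astype(np.uint8);n,l,st,ce=cv2.connectedComponentsWithStats(m)
    i=1+np.argmax(st[1:,4]);v,u=np.nonzero(l==i);return np.c_[u+x,v+y].astype(float),st[i,4]
def plan(x,y,z,jaw_deg):
    "increments in the tool frame now -> target; jaw = world angle of tool y, tool down"
    s=robot.get_state();w,a,b,c=s["ee_rot"];from scipy.spatial.transform import Rotation as Ro
    R=Ro.from_quat([a,b,c,w]);d=R.inv().apply(np.array([x,y,z])-s["ee_pos"])
    j=np.degrees(np.arctan2(*R.as_matrix()[[1,0],1]));t=(j-jaw_deg+180)%360-180
    print("shift/0.1",np.round(d/.1,4),"jaw now",round(j,1),"turn cw deg",round(t,1),"frac",round(t/180,4),"tilt",R.as_matrix()[:,2].round(4))
E
python3 - <<'E'
from h import *
t=cv2.imread("pics/top0.png");s=cv2.imread("pics/scene0.png")
for th in(45,60):
    b,n=blob(t,338,248,18,22,th);c=b.mean(0);
    W=np.array([onz("top",q,.095)[:2] for q in b]);m=W.mean(0);ev,V=np.linalg.eigh(np.cov(W.T))
    print("wing",th,n,c,m,onz("top",c,.101)[:2],np.degrees(np.arctan2(V[1,1],V[0,1])),np.sqrt(ev*12))
    b2,_=blob(s,185,215,18,28,th);print(" scene",_,b2.mean(0),b2.min(0),b2.max(0),cross(c,b2.mean(0)))
for th in(80,110):
    b,n=blob(t,215,226,14,14,th);c=b.mean(0);print("hole",n,c,onz("top",c,.045))
    b2,n2=blob(s,286,178,12,12,th);print("  sc",n2,b2.mean(0),onz("scene",b2.mean(0),.045))
# white tray centre
hsv=cv2.cvtColor(t,cv2.COLOR_BGR2HSV)
print([ (onz("top",q,.02)).round(3)[:2] for q in [(314,245),(367,245),(340,271.5)]])
# foot corners by eye
for q in[(244,210.5),(253,245)]:print("foot",onz("top",q,.045)[:2])
E
```

```text
wing 45 47 [346.0212766  257.87234043] [ 0.43838438 -0.18540222] [ 0.43797209 -0.18427677] 139.40622516001034 [0.01120031 0.03074437]
 scene 4 [194.75 235.  ] [194. 234.] [196. 236.] (array([ 0.44061687, -0.19024349,  0.06730671]), np.float64(0.0009874106637340993))
wing 60 55 [346.10909091 257.78181818] [ 0.43863715 -0.18564752] [ 0.43822174 -0.18451989] 140.96755552435238 [0.01222919 0.03305507]
 scene 54 [193.94444444 229.44444444] [192. 222.] [196. 237.] (array([ 0.43923783, -0.18817852,  0.08249987]), np.float64(0.0006161773712905812))
hole 11 [221.45454545 232.36363636] [0.50908521 0.16538345 0.045     ]Traceback (most recent call last):
  File "<stdin>", line 10, in <module>
  File "h.py", line 16, in blob
    i=1+np.argmax(st[1:,4]);v,u=np.nonzero(l==i);return np.c_[u+x,v+y].astype(float),st[i,4]
        ~~~~~~~~~^^^^^^^^^^
    return _wrapfunc(a, 'argmax', axis=axis, out=out, **kwds)
    return bound(*args, **kwds)
ValueError: attempt to get argmax of an empty sequence
```

Run:
```python
from h import *
for n,(u,v) in{"top":(221.5,232.4),"scene":proj("scene",np.array([.509,.1654,.044]))}.items():
    im=cv2.imread(f"pics/{n}0.png").astype(float).sum(2);u0,v0=int(round(u)),int(round(v))
    w=im[v0-6:v0+7,u0-6:u0+7];
    W=np.clip(np.percentile(w,50)-w-60,0,None);
    if n=="scene":print(w.astype(int))
    vv,uu=np.mgrid[v0-6:v0+7,u0-6:u0+7]
    rr=np.hypot(vv-v0,uu-u0)<4.5;W=W*rr;c=((uu*W).sum()/W.sum(),(vv*W).sum()/W.sum());print(n,c,onz(n,c,.044))
plan(.439,-.187,.28,50)
```

```text
top (np.float64(221.6454596412556), np.float64(232.3329596412556)) [0.5093126  0.16497124 0.044     ]
[[600 596 600 600 598 597 592 583 547 501 447 406 387]
 [595 602 602 602 607 598 599 600 589 576 548 505 494]
 [603 595 613 603 600 595 597 600 608 593 595 584 586]
 [604 611 606 605 604 600 601 601 608 605 606 608 612]
 [604 602 610 606 593 584 577 579 592 601 610 609 609]
 [609 611 612 585 547 496 475 499 540 588 612 616 614]
 [608 607 600 567 480 392 349 370 465 566 606 619 611]
 [605 610 600 571 488 409 360 373 469 564 612 619 614]
 [604 603 605 601 570 529 488 507 546 595 618 616 621]
 [605 606 607 606 606 595 584 591 598 611 620 614 617]
 [607 608 606 604 616 616 617 619 623 625 621 616 621]
 [611 607 603 608 607 610 612 623 621 619 623 617 618]
 [605 600 601 604 606 609 613 617 623 620 613 623 618]]
scene (np.float64(291.0981398332264), np.float64(183.43040410519563)) [0.50992835 0.16315234 0.044     ]
shift/0.1 [-4.7625 -5.7965  0.2268] jaw now 70.5 turn cw deg 20.5 frac 0.1141 tilt [-8.0e-04 -1.8e-03 -1.0e+00]
```

apply_moves:
  increments: [-0.34,-0.414,0.016,0,0,0,60,-0.34,-0.414,0.016,0,0,0,60,-0.34,-0.414,0.016,0,0,0,60,-0.34,-0.414,0.016,0,0,0,60,-0.34,-0.414,0.016,0,0,0,60,-0.34,-0.414,0.016,0,0,0,60,-0.34,-0.414,0.016,0,0,0,60,-0.34,-0.414,0.016,0,0,0,60,-0.34,-0.414,0.016,0,0,0,60,-0.34,-0.414,0.016,0,0,0,60,-0.34,-0.414,0.016,0,0,0,60,-0.34,-0.414,0.016,0,0,0,60,-0.34,-0.414,0.016,0,0,0,60,-0.34,-0.414,0.016,0,0,0,60,0,0,0,0,0,0.057,60,0,0,0,0,0,0.057,60,0,0,0,0,0,0,60]

```text
t: 2.22
ee_pos: [0.4387, -0.1867, 0.2796]
ee_rot: [-0.001, 0.341, 0.94, 0.0]
force: [-0.7, 0.3, -0.5]
finger_gap: 0.6
```

Run:
```python
from h import *
plan(.439,-.187,.177,50)
s=robot.get_state();print(s["ee_pos"],s["joints"],s["finger_gap"],s["force"])
```

```text
shift/0.1 [-5.5000e-03 -9.0000e-04  1.0262e+00] jaw now 50.1 turn cw deg 0.1 frac 0.0006 tilt [-1.e-03  7.e-04 -1.e+00]
[ 0.43874949 -0.18665236  0.279623  ] [-5.21268266e-01 -7.04731631e-02  1.57509099e+00  1.02376161e-04
  1.63824280e+00 -1.39583661e+00] 0.5995071486632237 [-0.69139524  0.26165255 -0.48717648]
```

apply_moves:
  increments: [0,0,0.35,0,0,0,50,0,0,0.35,0,0,0,50,0,0,0.326,0,0,0,50,0,0,0,0,0,0,50]

```text
t: 2.72
ee_pos: [0.4373, -0.1854, 0.1747]
ee_rot: [-0.003, 0.341, 0.94, 0.001]
force: [-0.1, 0.0, 0.8]
finger_gap: 0.498
```

Run:
```python
from h import *
plan(.439,-.187,.177,50);s=robot.get_state();print(s["ee_pos"],s["force"])
t=optics.get_image("top");q=optics.get_image("scene")
f=lambda im,x,y,w,h,k:cv2.resize(im[y:y+h,x:x+w],None,fx=k,fy=k,interpolation=cv2.INTER_CUBIC)
cv2.imwrite("pics/g1.png",cv2.hconcat([f(t,290,195,100,100,4),f(q,140,150,100,100,4)]))
```

```text
shift/0.1 [-0.0236 -0.0015 -0.0228] jaw now 50.2 turn cw deg 0.2 frac 0.001 tilt [-0.006   0.0035 -1.    ]
[ 0.43727088 -0.18536035  0.17474099] [-0.09540721  0.03817943  0.76399533]
```

View pics/g1.png

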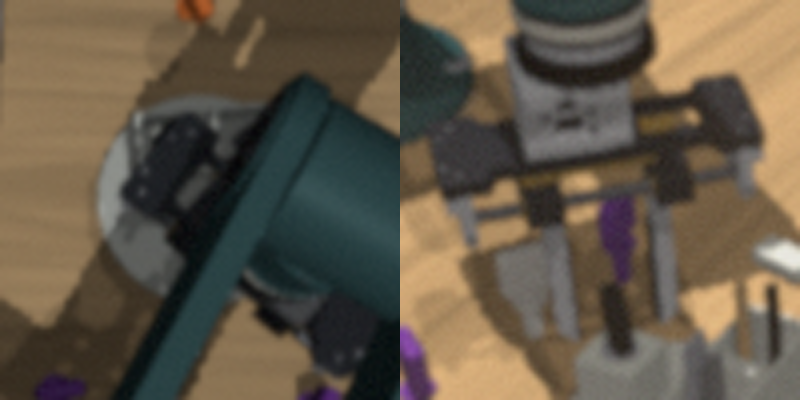

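The scene crop shows the fingers either side of the black wing, at about x = 565 and 660 with the wing at 618, and the tips at mid-wing height. I'll close now.

apply_moves:
  increments: [-0.02,0,-0.022,0,0,0,50,0,0,0,0,0,0,0,0,0,0,0,0,0,0,0,0,0,0,0,0,0,0,0,0,0,0,0,0,0,0,0,0,0,0,0,0,0,0,0,0,0,0]

```text
t: 3.7
ee_pos: [0.4404, -0.1878, 0.1799]
ee_rot: [-0.0, 0.342, 0.94, 0.0]
force: [0.8, -0.1, 0.8]
finger_gap: 0.12
```

Run:
```python
from h import *
plan(.439,-.187,.177,50);s=robot.get_state();print(s["ee_pos"],s["force"],s["finger_gap"],s["t"])
```

```text
shift/0.1 [ 0.0161 -0.0028  0.0287] jaw now 50.0 turn cw deg 0.0 frac 0.0001 tilt [-1.e-04  1.e-04 -1.e+00]
[ 0.44041587 -0.18782325  0.17986677] [ 0.81762368 -0.07659858  0.79327348] 0.12047565061374187 3.7
```

apply_moves:
  increments: [0,0,-0.2,0,0,0,0,0,0,-0.4,0,0,0,0,0,0,-0.4,0,0,0,0,0,0,0,0,0,0,0]

```text
t: 4.2
ee_pos: [0.4417, -0.1885, 0.2834]
ee_rot: [0.004, 0.342, 0.94, -0.001]
force: [0.4, -0.3, -0.6]
finger_gap: 0.125
```

apply_moves:
  increments: [0.217,0.393,0,0,0,0,0,0.217,0.393,0,0,0,0,0,0.217,0.393,0,0,0,0,0,0.217,0.393,0,0,0,0,0,0.217,0.393,0,0,0,0,0,0.217,0.393,0,0,0,0,0,0.217,0.393,0,0,0,0,0,0.217,0.393,0,0,0,0,0,0,0,0,0,0,-0.0556,0,0,0,0,0,0,-0.0556,0,0,0,0,0,0,-0.0556,0,0,0,0,0,0,-0.0556,0,0,0,0,0,0,-0.0556,0,0,0,0,0,0,-0.0556,0,0,0,0,0,0,-0.0556,0,0,0,0,0,0,-0.0556,0,0,0,0,0,0,-0.0556,0,0,0,0,0,0,-0.0556,0,0,0,0,0,0,0,0,0,0,0,0,0,0,0]

```text
t: 6.7
ee_pos: [0.5092, 0.1645, 0.2786]
ee_rot: [-0.001, -0.5, 0.866, 0.0]
force: [0.8, -0.2, -1.2]
finger_gap: 0.128
```

Run:
```python
from h import *
plan(.5096,.164,.2,150);s=robot.get_state();print(s["ee_pos"],s["joints"],s["force"],s["finger_gap"],s["t"])
t=optics.get_image("top");q=optics.get_image("scene");cv2.imwrite("pics/t2.png",t);cv2.imwrite("pics/s2.png",q)
f=lambda im,x,y,w,h,k:cv2.resize(im[y:y+h,x:x+w],None,fx=k,fy=k,interpolation=cv2.INTER_CUBIC)
cv2.imwrite("pics/g2.png",cv2.hconcat([f(t,175,185,100,100,4),f(q,240,110,100,100,4)]))
```

```text
shift/0.1 [ 0.0015 -0.0078  0.7858] jaw now 150.0 turn cw deg -0.0 frac -0.0003 tilt [-2.e-03 -3.e-04 -1.e+00]
[0.50915912 0.16454748 0.27858304] [ 2.06559286e-01  6.10892615e-02  1.44613554e+00  9.62546427e-05
  1.63640599e+00 -2.41056642e+00] [ 0.78479644 -0.21554531 -1.2373736 ] 0.1278523248628651 6.7
```

View pics/g2.png

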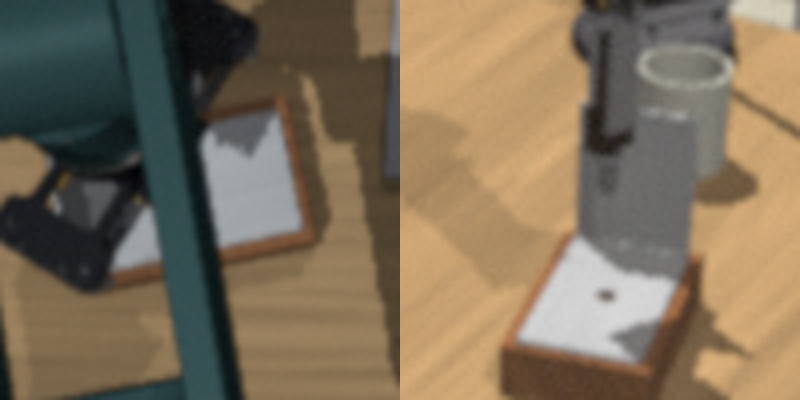

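The screw hangs in the grip with its shank at crop (608,185), and the hole is at crop (606,296). The top view of the hole is blocked by the arm. I'll go down to just above the foot and compare there.

apply_moves:
  increments: [0,-0.008,0.25,0,0,0,0,0,0,0.3,0,0,0,0,0,0,0.2,0,0,0,0,0,0,0,0,0,0,0,0,0,0,0,0,0,0,0,0,0,0,0,0,0]

```text
t: 7.55
ee_pos: [0.5109, 0.1644, 0.2064]
ee_rot: [0.001, -0.501, 0.866, -0.0]
force: [-0.5, 0.0, -1.1]
finger_gap: 0.126
```

Run:
```python
from h import *
plan(.5096,.164,.2,150);s=robot.get_state();print(s["ee_pos"],s["force"],s["finger_gap"],s["t"])
q=optics.get_image("scene");cv2.imwrite("pics/s3.png",q)
p=s["ee_pos"]; print("tip exp px",proj("scene",p-[0,0,.15]),"collar",proj("scene",p-[0,0,.12]), "hole",proj("scene",np.array([.5096,.164,.045])))
c=q[150:200,270:315];c=cv2.resize(c,None,fx=12,fy=12,interpolation=cv2.INTER_CUBIC);cv2.imwrite("pics/g3.png",c)
```

```text
shift/0.1 [0.0096 0.0094 0.0644] jaw now 150.1 turn cw deg 0.1 frac 0.0004 tilt [ 2.8e-03  7.0e-04 -1.0e+00]
[0.51087775 0.16436155 0.20644565] [-4.67885680e-01  9.94492854e-04 -1.12174476e+00] 0.12628178682554125 7.55
tip exp px [291.74527941 179.75089162] collar [292.14401533 170.9473065 ] hole [291.1543863  182.97668473]
```

View pics/g3.png

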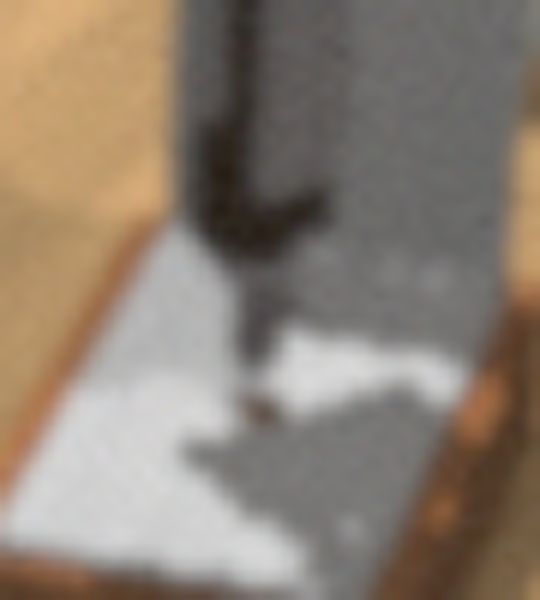

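apply_moves:
  increments: [0,0,0,0,0,0,0,0,0,0,0,0,0,0,0,0,0,0,0,0,0,0,0,0,0,0,0,0]

```text
t: 8.1
ee_pos: [0.5102, 0.1642, 0.2049]
ee_rot: [0.0, -0.501, 0.866, 0.0]
force: [0.0, -0.1, -1.6]
finger_gap: 0.123
```

Run:
```python
from h import *
plan(.5096,.164,.197,150);s=robot.get_state();print(s["ee_pos"],s["force"],s["qd"].round(4))
q=optics.get_image("scene").astype(int).sum(2);p=s["ee_pos"]
print("tip exp px",proj("scene",p-[0,0,.15]))
print(q[170:187,285:299])
```

```text
shift/0.1 [0.0047 0.004  0.0788] jaw now 150.1 turn cw deg 0.1 frac 0.0005 tilt [ 0.  0. -1.]
[0.51018082 0.16420566 0.20487912] [ 0.01487525 -0.07247476 -1.56544267] [ 0.0005 -0.     -0.0009  0.0012  0.0008  0.0004]
tip exp px [291.48972382 180.15898678]
[[465 336 205 138 124 110 114 130 170 248 305 347 347 345]
 [510 431 309 214 163 165 160 174 222 288 343 360 363 358]
 [532 484 399 297 237 224 244 244 265 302 335 349 352 351]
 [538 527 472 392 289 282 291 280 294 312 330 346 351 339]
 [539 530 509 438 326 266 274 268 273 315 333 342 358 340]
 [542 540 528 460 339 238 230 244 255 297 324 328 349 344]
 [533 540 536 464 334 238 228 234 277 323 338 340 340 351]
 [537 547 529 465 338 248 239 284 366 435 442 412 392 400]
 [539 538 538 474 335 249 260 313 455 547 562 530 512 520]
 [546 549 534 478 352 265 275 380 518 602 631 609 608 613]
 [547 554 539 504 399 325 336 437 560 631 638 635 637 653]
 [583 578 553 522 468 402 403 484 595 629 641 633 624 621]
 [624 599 574 532 473 405 402 465 545 605 608 594 556 538]
 [625 624 602 544 461 358 317 358 443 500 524 498 439 414]
 [638 633 622 582 486 368 291 277 336 400 412 402 368 360]
 [617 620 610 573 489 404 330 302 319 347 360 362 358 360]
 [533 526 522 486 423 378 351 352 349 367 364 359 360 357]]
```

apply_moves:
  increments: [-0.025,0.004,0.03,0,0,0,0,0,0,0.03,0,0,0,0,0,0,0.03,0,0,0,0,0,0,0.03,0,0,0,0,0,0,0,0,0,0,0,0,0,0,0,0,0,0]

```text
t: 8.9
ee_pos: [0.5111, 0.1666, 0.1929]
ee_rot: [0.0, -0.501, 0.866, 0.0]
force: [-0.3, -0.3, -1.1]
finger_gap: 0.127
```

apply_moves:
  increments: [0,0,0.03,0,0,0,0,0,0,0.03,0,0,0,0,0,0,0.02,0,0,0,0,0,0,0,0,0,0,0,0,0,0,0,0,0,0]

```text
t: 9.52
ee_pos: [0.5111, 0.1666, 0.1849]
ee_rot: [0.0, -0.501, 0.866, 0.0]
force: [-0.6, -0.7, -2.4]
finger_gap: 0.13
```

It's in the hole with no resistance. Continuing down to the wood (TCP about 0.168).

apply_moves:
  increments: [0,0,0.04,0,0,0,0,0,0,0.04,0,0,0,0,0,0,0.04,0,0,0,0,0,0,0.03,0,0,0,0,0,0,0,0,0,0,0,0,0,0,0,0,0,0]

```text
t: 10.28
ee_pos: [0.5112, 0.1666, 0.17]
ee_rot: [0.0, -0.501, 0.866, -0.0]
force: [0.2, 0.2, -1.0]
finger_gap: 0.122
```

apply_moves:
  increments: [0,0,0.01,0,0,0,0,0,0,0.01,0,0,0,0,0,0,0.005,0,0,0,0,0,0,0,0,0,0,0,0,0,0,0,0,0,0]

```text
t: 10.9
ee_pos: [0.5112, 0.1666, 0.1677]
ee_rot: [0.0, -0.501, 0.866, -0.0]
force: [-0.2, -0.5, -0.1]
finger_gap: 0.127
```

apply_moves:
  increments: [0,0,0.01,0,0,0,0,0,0,0,0,0,0,0,0,0,0,0,0,0,0]

```text
t: 11.28
ee_pos: [0.5113, 0.1667, 0.1674]
ee_rot: [0.001, -0.501, 0.866, -0.0]
force: [-1.2, -0.4, 4.6]
finger_gap: 0.123
```

apply_moves:
  increments: [0,0,0.01,0,0,0,0,0,0,0,0,0,0,0,0,0,0,0,0,0,0]

```text
t: 11.65
ee_pos: [0.5114, 0.1667, 0.1672]
ee_rot: [0.001, -0.501, 0.866, -0.0]
force: [-3.2, -0.4, 8.3]
finger_gap: 0.124
```

apply_moves:
  increments: [0,0,0.013,0,0,0,0,0,0,0.012,0,0,0,0,0,0,0,0,0,0,0,0,0,0,0,0,0,0]

```text
t: 12.15
ee_pos: [0.5117, 0.1668, 0.1668]
ee_rot: [0.002, -0.501, 0.866, -0.0]
force: [-5.5, -0.5, 15.2]
finger_gap: 0.127
```

apply_moves:
  increments: [0.005,0.009,0.01,0,0,0,0,0,0,0,0,0,0,0,0,0,0.001,0,0,0.04,0,0,0,0.001,0,0,0.04,0,0,0,0.001,0,0,0.04,0,0,0,0.001,0,0,0.04,0]

```text
t: 12.9
ee_pos: [0.5115, 0.1665, 0.1664]
ee_rot: [0.003, -0.268, 0.963, -0.001]
force: [-4.2, -3.5, 18.5]
finger_gap: 0.123
```

apply_moves:
  increments: [0.007,-0.002,0.002,0,0,0.04,0,0,0,0.001,0,0,0.04,0,0,0,0.001,0,0,0.04,0,0,0,0.001,0,0,0.04,0,0,0,0.001,0,0,0.04,0,0,0,0.001,0,0,0.04,0]

```text
t: 13.65
ee_pos: [0.5113, 0.1656, 0.1658]
ee_rot: [0.003, 0.106, 0.994, -0.0]
force: [-4.7, -2.7, 18.2]
finger_gap: 0.123
```

apply_moves:
  increments: [0.004,-0.004,0.002,0,0,0.04,0,0,0,0.001,0,0,0.04,0,0,0,0.001,0,0,0.04,0,0,0,0.001,0,0,0.04,0,0,0,0.001,0,0,0.04,0,0,0,0.001,0,0,0.04,0,0,0,0.001,0,0,0.04,0,0,0,0.001,0,0,0.04,0]

```text
t: 14.65
ee_pos: [0.5104, 0.1651, 0.165]
ee_rot: [0.003, 0.572, 0.82, 0.001]
force: [-4.9, -3.8, 20.1]
finger_gap: 0.124
```

apply_moves:
  increments: [-0.006,-0.007,0.001,0,0,0.04,0,-0.005,-0.007,0.001,0,0,0.04,0,0,0,0.001,0,0,0.04,0,0,0,0.001,0,0,0.04,0,0,0,0.001,0,0,0.04,0,0,0,0.001,0,0,0.04,0]

```text
t: 15.4
ee_pos: [0.5095, 0.1647, 0.1647]
ee_rot: [0.001, 0.834, 0.552, 0.003]
force: [-6.1, -0.8, 21.5]
finger_gap: 0.127
```

apply_moves:
  increments: [-0.003,-0.007,0.001,0,0,0.04,0,-0.003,-0.007,0.001,0,0,0.04,0,0,0,0.001,0,0,0.04,0,0,0,0.001,0,0,0.04,0,0,0,0.001,0,0,0.04,0,0,0,0.001,0,0,0.04,0,0,0,0.001,0,0,0.04,0,0,0,0.001,0,0,0.04,0]

```text
t: 16.4
ee_pos: [0.5092, 0.1652, 0.1648]
ee_rot: [-0.001, 0.997, 0.083, 0.005]
force: [-3.0, -0.4, 21.7]
finger_gap: 0.125
```

Run:
```python
from h import *
plan(.5096,.164,.197,150);s=robot.get_state();print(s["ee_pos"],s["joints"],s["force"],s["ft_torque"])
```

```text
shift/0.1 [ 0.0057  0.0121 -0.3223] jaw now -80.5 turn cw deg 129.5 frac 0.7193 tilt [ 0.0099  0.0027 -0.9999]
[0.50916054 0.16518892 0.16477194] [2.07506289e-01 1.17784173e-01 1.61564152e+00 5.92076221e-04
 1.39788087e+00 1.61284204e+00] [-3.03352894 -0.44528813 21.73722096] [-0.00153041  0.90365705  0.11566376]
```

apply_moves:
  increments: [0,-0.003,0,0,0,0.04,0,0,0,0,0,0,0.04,0,0,0,0,0,0,0.04,0,0,0,0,0,0,0.04,0,0,0,0,0,0,0.04,0,0,0,0,0,0,0.04,0]

```text
t: 17.15
ee_pos: [0.5092, 0.1658, 0.1648]
ee_rot: [-0.003, 0.957, -0.29, 0.004]
force: [-3.3, 0.9, 20.4]
finger_gap: 0.125
```

Run:
```python
from h import *
plan(.5096,.164,.197,150);s=robot.get_state();print(s["ee_pos"],s["joints"][5],s["force"],s["ft_torque"])
q=optics.get_image("scene");
c=q[140:200,260:320];cv2.imwrite("pics/g4.png",cv2.resize(c,None,fx=10,fy=10,interpolation=cv2.INTER_CUBIC))
```

```text
shift/0.1 [ 0.0154  0.0098 -0.3223] jaw now -123.7 turn cw deg 86.3 frac 0.4793 tilt [ 0.0103  0.0035 -0.9999]
[0.50919672 0.16578567 0.16476672] 2.3673863306173906 [-3.3213108   0.93293661 20.42629654] [0.24202131 0.81013914 0.02469015]
```

View pics/g4.png

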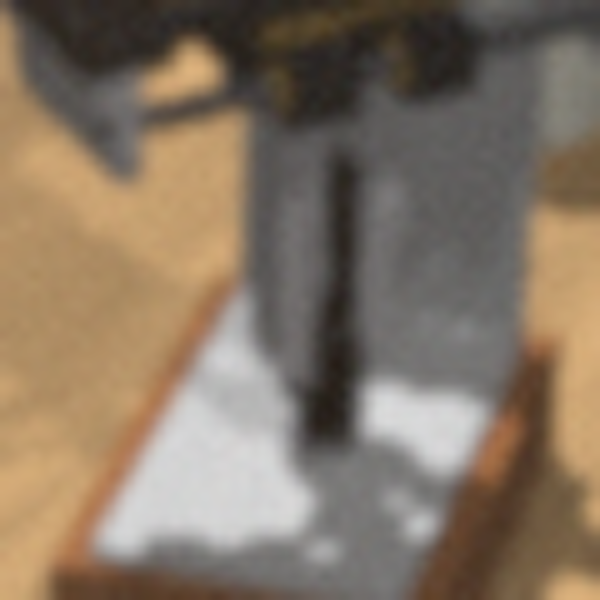

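apply_moves:
  increments: [0,0,-0.02,0,0,0,0,0,0,-0.015,0,0,0,0,0,0,0,0,0,0,0,0,0,0,0,0,0,0]

```text
t: 17.7
ee_pos: [0.5088, 0.1656, 0.1649]
ee_rot: [-0.003, 0.958, -0.288, 0.003]
force: [1.2, 2.1, 8.2]
finger_gap: 0.126
```

apply_moves:
  increments: [0,0,-0.015,0,0,0,40,0,0,0,0,0,0,40,0,0,0,0,0,0,40,0,0,0,0,0,0,40,0,0,-0.2,0,0,0,40,0,0,-0.4,0,0,0,40,0,0,-0.4,0,0,0,40,0,0,0,0,0,0,40,0,0,0,0,0,0,40]

```text
t: 18.82
ee_pos: [0.5061, 0.1646, 0.2623]
ee_rot: [0.0, 0.958, -0.288, -0.001]
force: [-0.2, 0.1, -0.8]
finger_gap: 0.4
```

Run:
```python
from h import *
s=robot.get_state();print(s["ee_pos"],s["joints"][5],s["force"],s["t"])
q=optics.get_image("scene");cv2.imwrite("pics/s5.png",q)
for z in(0,.0018,.0032):
  X=np.array([.5096,.164,.045+z]);print("z",z,"top",proj("scene",X+[0,0,.041]),"collar ctr",proj("scene",X))
c=q[140:200,260:320];cv2.imwrite("pics/g5.png",cv2.resize(c,None,fx=10,fy=10,interpolation=cv2.INTER_CUBIC))
print(q.astype(int).sum(2)[164:192,283:300])
```

```text
[0.50612022 0.16461629 0.26233308] 2.3634887620706015 [-0.15993845  0.08126562 -0.81617451] 18.825
z 0 top [291.68813113 171.00979444] collar ctr [291.1543863  182.97668473]
z 0.0018 top [291.71201873 170.47421951] collar ctr [291.17740996 182.46047989]
z 0.0032 top [291.73062497 170.05705622] collar ctr [291.19534279 182.05841477]
[[394 340 280 292 306 317 311 324 308 319 313 315 323 325 327 323 313]
 [397 331 286 290 307 321 313 309 321 312 313 322 325 318 323 316 320]
 [395 336 293 298 304 319 317 317 315 312 328 319 322 322 320 323 316]
 [383 332 309 304 316 312 316 303 314 318 313 317 320 329 313 321 315]
 [385 387 358 325 322 299 291 274 287 301 311 317 324 316 319 316 312]
 [437 461 442 393 341 283 234 227 244 282 325 333 347 343 327 320 330]
 [522 543 540 484 377 264 177 161 187 239 302 346 380 372 353 341 333]
 [580 604 608 559 450 287 152 129 145 197 239 335 385 391 363 350 339]
 [616 624 625 609 508 325 152 124 120 144 188 259 330 352 347 351 347]
 [623 625 631 606 525 335 156 119 127 150 134 193 249 308 333 351 343]
 [624 628 627 605 527 343 152 113 117 137 142 152 194 27
[... 522 characters left out ...]
632 615 571 516 438 284 155 114 121 204 368 537 634 646 637]
 [633 637 633 616 578 522 438 343 222 152 157 246 412 570 645 649 646]
 [630 639 639 633 579 512 437 364 306 243 232 290 450 589 643 649 651]
 [632 629 641 631 609 555 490 430 390 335 309 327 426 558 623 643 651]
 [639 640 637 630 633 609 578 542 513 478 404 356 388 467 557 620 644]
 [635 638 629 631 638 637 623 619 607 581 512 423 368 385 463 558 614]
 [637 632 635 623 632 634 633 642 647 644 585 505 411 366 399 475 570]
 [631 633 632 629 633 630 633 635 643 649 639 592 510 425 412 474 567]
 [630 624 625 628 626 633 631 653 646 640 648 632 588 537 527 554 605]
 [620 632 622 626 634 629 641 632 639 647 642 642 627 619 612 622 632]]
```

View pics/g5.png

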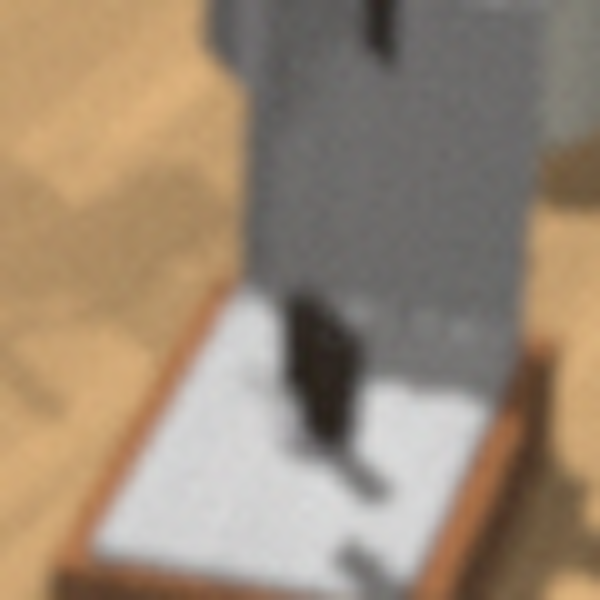

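The picture shows the screw upright on the foot. Wing top at about (292,171) fits the seated height, but one view can't resolve 1 mm. I'll regrip half a turn back and drive a bit more to confirm it no longer sinks.

apply_moves:
  increments: [0,0,0,0,0,-0.0588,40,0,0,0,0,0,-0.0588,40,0,0,0,0,0,-0.0588,40,0,0,0,0,0,-0.0588,40,0,0,0,0,0,-0.0588,40,0,0,0,0,0,-0.0588,40,0,0,0,0,0,-0.0588,40,0,0,0,0,0,-0.0588,40,0,0,0,0,0,-0.0588,40,0,0,0,0,0,-0.0588,40,0,0,0,0,0,-0.0588,40,0,0,0,0,0,-0.0588,40,0,0,0,0,0,-0.0588,40,0,0,0,0,0,-0.0588,40,0,0,0,0,0,-0.0588,40,0,0,0,0,0,-0.0588,40,0,0,0,0,0,-0.0588,40,0,0,0,0,0,0,40,0,0,0,0,0,0,40]

```text
t: 21.25
ee_pos: [0.5062, 0.1646, 0.2623]
ee_rot: [-0.001, 0.29, 0.957, -0.0]
force: [-0.4, 1.1, -0.1]
finger_gap: 0.4
```

Run:
```python
from h import *
s=robot.get_state();print(s["ee_pos"],s["joints"][5],s["force"],s["t"])
plan(.510,.164,.165,56.3)
```

```text
[0.50616826 0.164599   0.26225857] -0.7742643000648561 [-0.36266268  1.07710531 -0.10135287] 21.25
shift/0.1 [-0.0367  0.0177  0.9725] jaw now 56.3 turn cw deg -0.0 frac -0.0002 tilt [-2.1e-03 -4.0e-04 -1.0e+00]
```

apply_moves:
  increments: [-0.037,0.018,0.3,0,0,0,40,0,0,0.3,0,0,0,40,0,0,0.25,0,0,0,40,0,0,0.12,0,0,0,40,0,0,0,0,0,0,40,0,0,0,0,0,0,40,0,0,0,0,0,0,0,0,0,0,0,0,0,0,0,0,0,0,0,0,0,0,0,0,0,0,0,0,0,0,0,0,0,0,0]

```text
t: 22.62
ee_pos: [0.5107, 0.1642, 0.1668]
ee_rot: [0.0, 0.289, 0.957, 0.0]
force: [-1.4, -0.5, 2.3]
finger_gap: 0.127
```

apply_moves:
  increments: [0,0,0.015,0,0,0,0,0,0,0.015,0,0,0,0,0,0,0,0,0,0,0,0,0,0,0,0,0,0]

```text
t: 23.12
ee_pos: [0.5109, 0.1643, 0.1663]
ee_rot: [0.001, 0.289, 0.957, 0.001]
force: [-4.4, 0.1, 11.2]
finger_gap: 0.126
```

apply_moves:
  increments: [0.01,0,0.012,0,0,0,0,0,0,0.012,0,0,0,0,0,0,0,0,0,0,0,0,0,0,0,0,0,0]

```text
t: 23.62
ee_pos: [0.5108, 0.1646, 0.1661]
ee_rot: [0.002, 0.289, 0.957, 0.001]
force: [-6.2, -1.3, 19.0]
finger_gap: 0.123
```

apply_moves:
  increments: [0.005,0,0.004,0,0,0.045,0,0,0,0,0,0,0.045,0,0,0,0,0,0,0.045,0,0,0,0,0,0,0.045,0,0,0,0,0,0,0.045,0,0,0,0,0,0,0.045,0,0,0,0,0,0,0.045,0,0,0,0,0,0,0.045,0]

```text
t: 24.62
ee_pos: [0.5107, 0.1656, 0.1661]
ee_rot: [0.001, 0.758, 0.652, 0.003]
force: [-5.2, 0.3, 19.7]
finger_gap: 0.122
```

It turned a further 65° at about 19 N with no sinking at all, so the collar is seated. Unload and release.

apply_moves:
  increments: [0,0,-0.02,0,0,0,0,0,0,-0.02,0,0,0,0,0,0,-0.008,0,0,0,0,0,0,0,0,0,0,0,0,0,0,0,0,0,40,0,0,0,0,0,0,40,0,0,0,0,0,0,40,0,0,0,0,0,0,40,0,0,-0.2,0,0,0,40,0,0,-0.4,0,0,0,40,0,0,-0.4,0,0,0,40,0,0,0,0,0,0,40]

```text
t: 26.12
ee_pos: [0.5108, 0.1653, 0.2697]
ee_rot: [0.002, 0.757, 0.654, 0.004]
force: [-0.1, 0.1, 0.2]
finger_gap: 0.398
```

apply_moves:
  increments: [0,-0.3,-0.3,0,0,0,40,0,-0.5,0,0,0,0,40,0,-0.5,0,0,0,0,40,0,-0.5,0,0,0,0,40,0,0,0,0,0,0,40,0,0,0,0,0,0,40,0,0,0,0,0,0,40]

```text
t: 27.0
ee_pos: [0.3322, 0.191, 0.2949]
ee_rot: [-0.0, 0.757, 0.653, -0.001]
force: [-0.4, -0.8, -0.1]
finger_gap: 0.399
```

Run:
```python
from h import *
s=robot.get_state();print(s["ee_pos"],s["force"],s["t"])
t=optics.get_image("top");q=optics.get_image("scene")
f=lambda im,x,y,w,h,k:cv2.resize(im[y:y+h,x:x+w],None,fx=k,fy=k,interpolation=cv2.INTER_CUBIC)
cv2.imwrite("pics/g6.png",cv2.hconcat([f(t,187,195,66,66,6),f(q,260,135,66,66,6)]))
```

```text
[0.33218186 0.19100638 0.29485666] [-0.35890364 -0.76784604 -0.07678333] 27.0
```

View pics/g6.png

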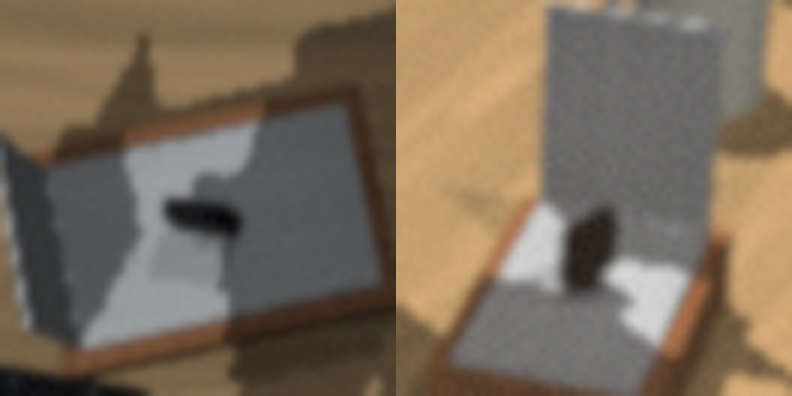

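Both views show the screw upright at the hole, wing at top crop (203,217) and scene crop (590,250), with the gripper clear. The wing lies at the angle the gripper left it, so it followed the turn. Handing in.

```bash
python3 -c "
from rig import robot
print(robot.sign_off(), robot.get_state()['t'])"
```

```text
the job is handed in; nothing more can be done
the job is handed in; nothing more can be done
```

I took the black wing screw out of the caddy, stood it in the bookend's hole and drove it in clockwise until it stopped sinking. I then let go and handed the job in at about 27 s. The sign-off gives no verdict.

**Driving:** I turned it about 273° at 15–22 N of downward press, with about 6 N of side load at most in the readings. I then regripped and turned another 65° at about 19 N, with no further sinking.

**Last checks:**
- The final pictures show the screw upright in the hole, with its wing at the angle the gripper left it.
- The gripper was clear, with force readings within noise. I saw nothing else disturbed, but I did not measure the other things' positions.

**One disagreement:** the tool height fell only about 2.0 mm during the turning, or 2.6 mm from first contact, against the 3.2 mm expected. I put this down to the grip giving and tilting slightly. I judged the collar seated because the screw stopped sinking while it still turned with the gripper. The pictures cannot resolve the last millimetre.

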